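Set the length-stop slider against the pin stop

TASK

Set the length stop on the bench rail: press down the round brake cap in the middle of the slider and, keeping it pressed, push the slider along the rail until it rests against the stop block that has the upright pin; then let go so that the brake locks it there. Never shove or grip the slider hard, or make it move, while its brake is on, and leave the tools lying round the rail where they are.

Things in the scene. Friction and masses are not known exactly. Their poses are not given: they have to be found in the camera images.
- rail: aluminium stop rail fixed to the bench, 516 mm long along its own y axis, 60 mm wide at the foot, 30 mm high, with scale ticks on top; origin at its middle on the bench surface, z up. It may stand turned on the bench and does not move
- slider (a joint): position of the slider along the rail's y axis, in m; 0 = middle of the rail, positive towards the rail's +y end, mechanical range -0.16 to 0.16. With the brake on, a friction hold of 16 to 20 N resists motion; with the cap well down the slider runs freely (about 1 N plus slight damping, moving mass 0.5 kg)
- slider_mid (a point): centre of the slider's deck, 50 mm above the bench, axes parallel to the rail's. Grey saddle over the rail: 100 mm long along it (end faces 50 mm from here), 92 mm across. A shoulder bar stands across each deck end (16 mm thick, top 64 mm above the bench); 66 mm between them is free, the brake cap in the middle. A fingertip on the cap drags the slider by friction, or by meeting a shoulder
- cap_top (a point): centre of the top of the round brake cap: a flat dark rubber disc 48 mm across, in the middle of the slider, top 60 mm above the bench when released; it goes down with the cap
- brake (a joint): depth the cap is pressed, in m: about 0 released (brake on), 0.006 fully down (top then 54 mm above the bench). Sprung: it takes about 9 N at 2.5 mm, 11 N fully down. The hold fades as the cap goes down and is gone from about 3 mm; press at least 4 mm to be sure. It springs back by itself when let go
- pin_stop: steel stop block clamped over the rail, fixed, WITH an upright round pin (18 mm diameter, top 92 mm above the bench) in its middle; block 40 mm along the rail, 70 across, 58 high. Origin at its middle on the bench surface, axes parallel to the rail's. It may be towards either end of the rail. The slider rests against it when slider_mid and this origin are 70 mm apart horizontally
- plain_stop: the same stop block WITHOUT a pin, at the other side of the slider; origin at its middle on the bench surface
- pliers_1: red-handled combination pliers lying flat, 51x176x11 mm, long axis = its y; bystander behind the rail; origin at the centre of its underside
- hex_keys: set of hex keys in a red holder lying flat, 45x90x9 mm, long axis = its y; bystander behind the rail; origin at the centre of its underside
- screwdriver_2: blue-handled screwdriver lying flat, 27x198x28 mm, long axis = its y; bystander in front of the rail; origin at the centre of its underside
- marker_1: white and black marker pen lying flat, 17x135x16 mm, long axis = its y; bystander in front of the rail; origin at the centre of its underside
- orange_tape: small dark roll of tape lying flat, 53x51x19 mm; bystander behind the rail; origin at the centre of its underside

How it is judged:
By the outcome, as a careful person would: the job done as asked, in the order asked, and still so for the second after the job is handed in, with the robot touching nothing.
It also fails if it takes over 38 s, if anything falls off the work surface, if the arm or the gripper's body presses on something with over 40 N, if the wrist force passes 120 N, or if a joint passes its speed limit or range.

ROBOT

A 7-joint arm with a two-finger parallel gripper is mounted at the origin on a cart in front of the work surface, level with it; the furniture and walls round the work are solid. World frame = base frame: x ahead of the robot, y to its left, z up, the work surface at z = 0. Lengths are in mm, angles in rad, forces in N, time in s.
With the tool pointing down it reaches from about 425 to 925 mm from the base axis. Payload 6.8 kg.
Tool frame: the origin (TCP) lies at the very end of the fingers, on their centre line; the grasp point (between the pads) lies 19 mm behind it; z points along the fingers, y is the line along which they close (so a half turn about z gives the same grasp; the last joint's range is limited). The gripper opens to 88 mm and grips with 3 to 60 N. Pads are 20 mm wide; open, the fingers measure 115 mm over their backs; the gripper's body (75 mm by 178 mm) begins 61 mm behind the grasp point.
Start: joints at [-1.409, 0.477, 0.022, 1.555, -0.011, 1.109, -0.083], TCP at [179.909, 650.6, 222.664] pointing down, gripper open.
Joint ranges: [-2.96, 2.96], [-0.34, 2.1], [-1.41, 1.46], [0.24, 2.44], [-1.37, 4.51], [0.17, 1.92], [-2.96, 2.96]. Speed limits (rad/s): [2.39, 2.39, 3.14, 3.14, 3.14, 3.14, 3.14].

INTERFACE

Orientations are given as a rotation vector (axis times angle).
In Python, from workcell import status, cams, arm, nets gives the robot as it stands. The module is installed in compiled form; this text tells all that it offers.
- The arm moves only by the tool send_rows, never from a script. Its argument "motion" is a list that holds one entry, the list of rows, each a list of 7 numbers: the closure, from 0 (fully open) to 1 (shut), then the shift along the world's x, y, z in m, then the turn, a rotation vector about the world's x, y, z in degrees. A call has 1 to 12 rows; each row shifts and turns the commanded pose from where the row before left it; what a row does not reach is not made up. A row lasts 1/8 s, in which the tool goes at most 62.5 mm and 10.7 degrees, less where a joint would pass 70% of its speed; a pose out of reach is approached as far as the arm can. A call is refused whole if a number of a shift passes 0.0625 or a number of a turn 10.7, either way. A call with a gripper value outside its range is refused whole. The fingers move at their own pace and stop on an object; "newtons" is the grip in N (left out, the last holds). Time passes only in rows, so rows that do not move let the fingers close. It gives the time, the measured TCP pose, the force, the opening and the grip force at its end, in the units of the state.
- status.get_obs(): the state, without advancing time (a new reading comes with each control period).
- cams.get_image(name): name is "scene" or "top" or "wrist"; returns the picture (400x640x3 uint8, red, green, blue); there is no depth.
- cams.calibration(name): a dict with "mtx" (3x3 intrinsics, pixels), "xyz" and "orientation" of the camera in the world; the wrist camera has in their place "mount" (4x4, takes a point from camera to tool coordinates, whose origin is the TCP and whose axes are the flange's). Camera axes: x right, y down, z forward; pixel columns grow to the right and rows downward; lengths in mm; the calibration is good to about 2 mm. The wrist camera is an equidistant fisheye: a pixel r from the principal point sees the ray r / f radians off the axis. A picture is of the moment at which its call begins: read the wrist's pose just before it. calibration takes no time and is no camera call.
- arm.hand_in(): hands the job in; it is judged then, once.
Trained networks look in the newest picture that a camera, given by its name, has taken for a name from the list of things; names that differ only in an ending like _2 or _b are one class to them, and where a whole thing is asked for, a point or a joint stands for the part that bears it (a point fixed in the world has none). Each returns a list of dicts, best first, with "p" (0 to 1); they miss things now and then, are a little off and sometimes report something else, mostly with a low value. They report only what shows in the picture. A call takes as long as a camera call.
- nets.find_in(camera, name): "pixel" ([column, row] in pixels, amid what is visible of it).
The state is a dict: "time_s": time; "joint_positions": joint angles; "joint_vel": joint speeds; "tau": joint torques, N m; "eef_pos": TCP position; "ee_rot": TCP orientation; "force": force on the tool from outside, world axes, zero at the start; "torque": the same for the moment, N m; "width": finger opening in mm; "grasp_force": force on a finger pad.
Only numpy, scipy, OpenCV 4.12 (cv2) and the standard library are available. Lean on these libraries where they do the work, as an engineer would, in place of code of your own. Each camera call takes 0.05 s, during which the arm holds its last target. There are 200 camera calls.

## Working session

There is one attempt and no reset: what is moved stays moved. The work goes in short steps, Python scripts to look and compute and a tool call to move; the robot and the scene stay as the last step left them, time stands still between calls to the robot, and variables do not carry over. Pictures are saved under pics/ and viewed, at most 10 in all, crops included, and the job is handed in when it is done.

Besides the shell and the picture viewer there is one more tool, called after "Emit:" as name([rows], argument=value, ...), one row to a line, values as JSON. send_rows: Moves the arm, as the interface text tells. Its arguments: {"type":"object","properties":{"motion":{"type":"array","items":{"type":"array","items":{"type":"array","items":{"type":"number"}}}},"newtons":{"type":"number"}},"required":["motion"]}

```bash
mkdir -p pics; cat > h.py <<'E'
import numpy as np, cv2
from scipy.spatial.transform import Rotation as R
from workcell import status, cams, arm, nets
def cam(name):
    c=cams.calibration(name); return c
def Rm(o):
    o=np.array(o,float)
    return o if o.shape==(3,3) else R.from_rotvec(o).as_matrix() if o.size==3 else R.from_quat(o).as_matrix()
def ray(name,px,obs=None):
    c=cams.calibration(name); K=np.array(c["mtx"])
    u=(px[0]-K[0,2])/K[0,0]; v=(px[1]-K[1,2])/K[1,1]
    if name=="wrist":
        r=np.hypot(u,v)+1e-12; d=np.array([u/r*np.sin(r),v/r*np.sin(r),np.cos(r)])
        M=np.array(c["mount"]); T=Rm(obs["ee_rot"])
        return np.array(obs["eef_pos"])+T@M[:3,3], T@M[:3,:3]@d
    return np.array(c["xyz"],float), Rm(c["orientation"])@np.array([u,v,1.])
def at_z(name,px,z,obs=None):
    o,d=ray(name,px,obs); return o+d*(z-o[2])/d[2]
E
python3 - <<'E'
from h import *
np.set_printoptions(precision=1,suppress=True)
o=status.get_obs(); print(o)
for n in ["top","scene"]:
    print(cams.calibration(n))
    im=cams.get_image(n); cv2.imwrite(f"pics/{n}0.png",im[:,:,::-1])
    for t,z in [("cap_top",60),("slider",50),("pin_stop",58),("plain_stop",58),("rail",30),("pliers_1",5),("hex_keys",5),("screwdriver_2",14),("marker_1",8),("orange_tape",10)]:
        for d in nets.find_in(n,t)[:2]: print(n,t,d, at_z(n,d["pixel"],z))
E
```

```text
{'time_s': 0.0, 'joint_positions': array([-1.4,  0.5,  0. ,  1.6, -0. ,  1.1, -0.1]), 'joint_vel': array([-0.,  0., -0., -0.,  0., -0., -0.]), 'tau': array([ -0. , -58.3,   1.5, -27.3,  -0.1,   0. ,   0. ]), 'eef_pos': array([179.8, 650. , 221.7]), 'ee_rot': array([-0.4, -3.1,  0. ]), 'force': array([ 1. ,  0.3, -0.6]), 'torque': array([-0. ,  0. , -0.1]), 'grasp_force': 0.0, 'width': 87.70584026697887}
{'mtx': array([[496.9,   0. , 308.3],
       [  0. , 496.9, 198.2],
       [  0. ,   0. ,   1. ]]), 'xyz': array([418.4,  16.4, 992.7]), 'orientation': array([-2.2,  2.1, -0.1])}
top cap_top {'pixel': [295.3, 213.5], 'p': 0.75} [512.9  44.1  60. ]
top cap_top {'pixel': [223.5, 264.8], 'p': 0.25} [413.6 174.8  60. ]
top slider {'pixel': [291.0, 212.1], 'p': 0.7} [516.4  52.6  50. ]
top slider {'pixel': [215.1, 208.2], 'p': 0.49} [520.1 197.7  50. ]
top pin_stop {'pixel': [216.2, 207.8], 'p': 0.95} [520.1 194.1  58. ]
top pin_stop {'pixel': [337.6, 268.9], 'p': 0.2} [411.6 -37.7  58. ]
top plain_stop {'pixel': [385.7, 222.2], 'p': 0.94} [ 501.1 -126.7   58. ]
top plain_stop {'pixel': [3
[... 963 characters left out ...]
8.5, 156.6], 'p': 0.66} [517.4 184.9  58. ]
scene pin_stop {'pixel': [314.8, 202.2], 'p': 0.57} [500.4 -12.   58. ]
scene plain_stop {'pixel': [347.2, 237.5], 'p': 0.63} [ 497.2 -142.2   58. ]
scene rail {'pixel': [315.0, 202.4], 'p': 0.74} [516.6  12.2  30. ]
scene pliers_1 {'pixel': [372.1, 218.9], 'p': 0.95} [612.6 -89.4   5. ]
scene hex_keys {'pixel': [314.9, 158.6], 'p': 0.63} [628.6 182.6   5. ]
scene screwdriver_2 {'pixel': [243.7, 187.6], 'p': 0.81} [405.4 173.6  14. ]
scene marker_1 {'pixel': [288.9, 243.5], 'p': 0.65} [406.1 -48.3   8. ]
scene marker_1 {'pixel': [366.4, 215.7], 'p': 0.25} [606.  -75.6   8. ]
scene orange_tape {'pixel': [342.9, 182.7], 'p': 0.68} [629.1  51.9  10. ]
```

```bash
python3 -c "
import cv2
a=cv2.imread('pics/top0.png')[120:300,180:420]; cv2.imwrite('pics/topc.png',cv2.resize(a,(800,600),interpolation=cv2.INTER_CUBIC))
a=cv2.imread('pics/scene0.png')[120:270,220:420]; cv2.imwrite('pics/scenec.png',cv2.resize(a,(800,600),interpolation=cv2.INTER_CUBIC))"
```

```text
(no output)
```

View pics/topc.png

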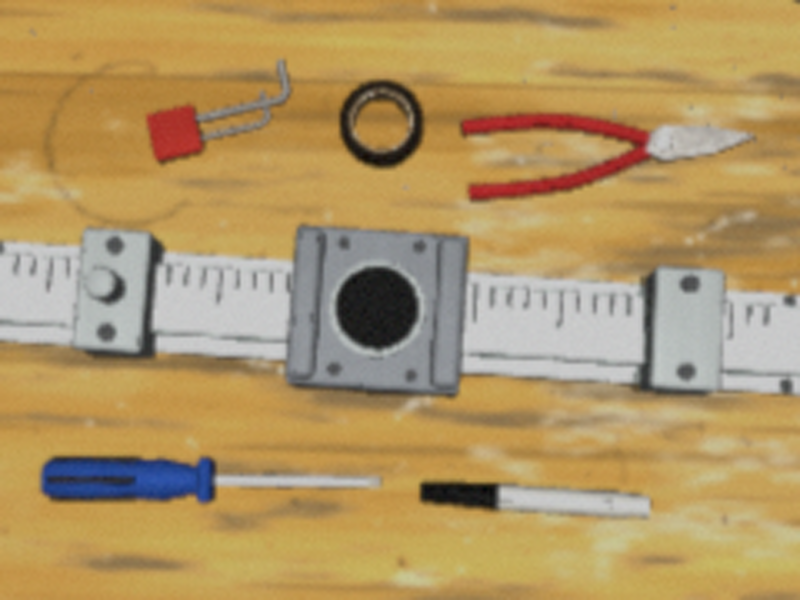

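View pics/scenec.png

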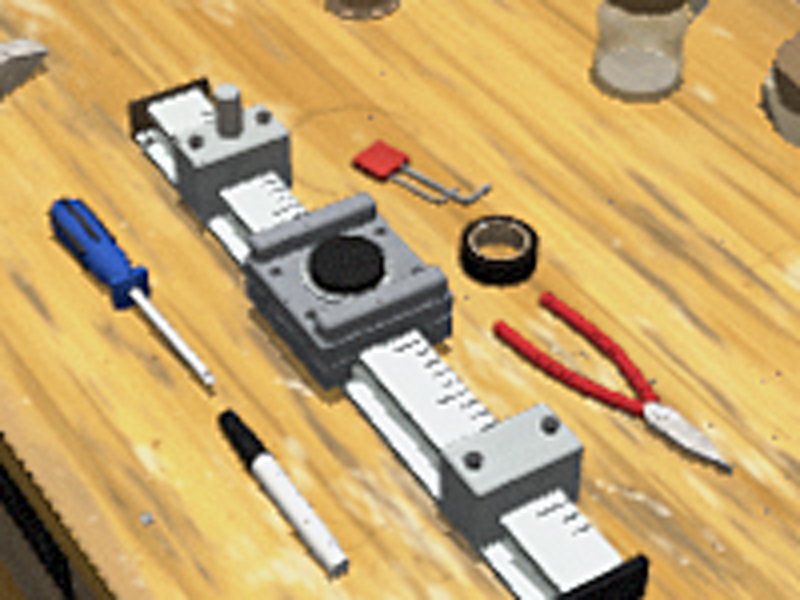

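The pictures agree with the networks. The pin stop is at the left end (top crop ~(113,291), pin at (103,283)), the cap is at (377,307) and the plain stop is at (688,328). I'll push towards +y with closed fingers, so I go above the cap first.

Emit:
send_rows([
  [[1,0.027,-0.05,0,0,0,1],[1,0.027,-0.05,0,0,0,1],[1,0.027,-0.05,0,0,0,1],[1,0.028,-0.05,0,0,0,1],[1,0.028,-0.05,0,0,0,1],[1,0.028,-0.05,0,0,0,1],[1,0.028,-0.05,0,0,0,1],[1,0.028,-0.05,0,0,0,1],[1,0.028,-0.05,0,0,0,1],[1,0.028,-0.05,0,0,0,1],[1,0.028,-0.05,0,0,0,1],[1,0.028,-0.05,0,0,0,0]],
])

```text
time_s: 2.6
eef_pos: [513.8, 49.0, 223.1]
ee_rot: [0.121, 3.138, 0.001]
force: [0.8, 0.1, 0.2]
width: 0.5
grasp_force: 0.0
```

```bash
python3 - <<'E'
from h import *
np.set_printoptions(precision=2,suppress=True)
o=status.get_obs(); print(o["time_s"],o["eef_pos"],Rm(o["ee_rot"]),o["force"],o["width"],o["joint_positions"])
im=cams.get_image("wrist"); cv2.imwrite("pics/w1.png",im[:,:,::-1])
for t,z in [("cap_top",60),("slider",50),("pin_stop",58),("plain_stop",58)]:
    for d in nets.find_in("wrist",t)[:2]: print(t,d, at_z("wrist",d["pixel"],z,o))
for p in [(293.1,212.1,60),(213.9,207.3,58),(386.4,218.4,58)]: print(at_z("top",p[:2],p[2]))
E
```

```text
2.6 [513.75  49.03 223.09] [[-1.    0.08  0.  ]
 [ 0.08  1.    0.  ]
 [-0.    0.   -1.  ]] [0.84 0.08 0.18] 0.4534846379810877 [-0.53  0.22  0.36  1.95 -0.09  0.99  1.37]
cap_top {'pixel': [318.7, 182.6], 'p': 0.64} [515.55  50.06  60.  ]
slider {'pixel': [320.0, 176.9], 'p': 0.93} [511.68  51.83  50.  ]
pin_stop {'pixel': [445.2, 180.3], 'p': 0.64} [523.53 195.09  58.  ]
plain_stop {'pixel': [173.4, 186.8], 'p': 0.91} [ 506.47 -120.2    58.  ]
[515.49  48.3   60.  ]
[520.92 198.54  58.  ]
[ 508.34 -128.01   58.  ]
```

View pics/w1.png

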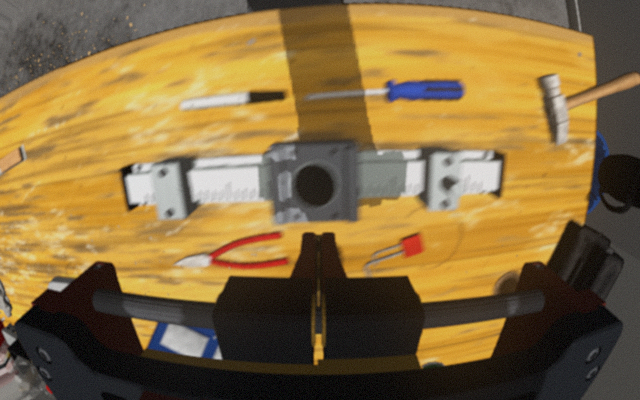

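The wrist view shows the cap at about (317,184), right of the fingers' frame, and the way is clear. The cap is at about (515.5, 49) and the pin stop at about (522, 197), so the travel is about 78 mm. I descend now.

Emit:
send_rows([
  [[1,0.002,0,-0.05,0,0,1],[1,0,0,-0.05,0,0,1],[1,0,0,-0.04,0,0,0],[1,0,0,-0.015,0,0,0],[1,0,0,-0.006,0,0,0],[1,0,0,0,0,0,0]],
])

```text
time_s: 3.6
eef_pos: [515.6, 51.1, 62.5]
ee_rot: [0.067, 3.14, 0.001]
force: [-0.6, -0.5, 0.4]
width: 0.8
grasp_force: 0.0
```

Emit:
send_rows([
  [[1,0,0,-0.003,0,0,0],[1,0,0,-0.002,0,0,0],[1,0,0,-0.002,0,0,0],[1,0,0,0,0,0,0]],
])

```text
time_s: 4.1
eef_pos: [516.2, 51.0, 56.1]
ee_rot: [0.067, 3.138, 0.002]
force: [-1.8, 0.7, 10.7]
width: 0.6
grasp_force: 5.2
```

Emit:
send_rows([
  [[1,0,0,-0.002,0,0,0],[1,0,0,-0.001,0,0,0],[1,0,0,0,0,0,0]],
])

```text
time_s: 4.47
eef_pos: [516.3, 51.0, 54.2]
ee_rot: [0.068, 3.138, 0.003]
force: [-6.7, 0.3, 22.3]
width: 0.7
grasp_force: 11.2
```

Emit:
send_rows([
  [[1,0,0.003,0,0,0,0],[1,0,0.005,0,0,0,0],[1,0.001,0.006,0,0,0,0],[1,0,0.006,0,0,0,0],[1,0,0.006,0,0,0,0],[1,0.001,0.006,0,0,0,0],[1,0,0.006,0,0,0,0],[1,0,0.006,0,0,0,0],[1,0.001,0.006,0,0,0,0],[1,0,0.006,0,0,0,0],[1,0,0.005,0,0,0,0],[1,0,0.003,0,0,0,0]],
])

```text
time_s: 5.98
eef_pos: [519.0, 115.3, 54.2]
ee_rot: [0.068, 3.139, 0.003]
force: [-5.9, -1.4, 21.9]
width: 0.5
grasp_force: 10.9
```

```bash
python3 - <<'E'
from h import *
o=status.get_obs(); print(o["eef_pos"],o["force"])
im=cams.get_image("scene"); cv2.imwrite("pics/s2.png",cv2.resize(im[120:270,220:420,::-1],(800,600)))
E
```

```text
[518.97055803 115.27634963  54.2070635 ] [-5.91000967 -1.43764868 21.85677073]
```

View pics/s2.png

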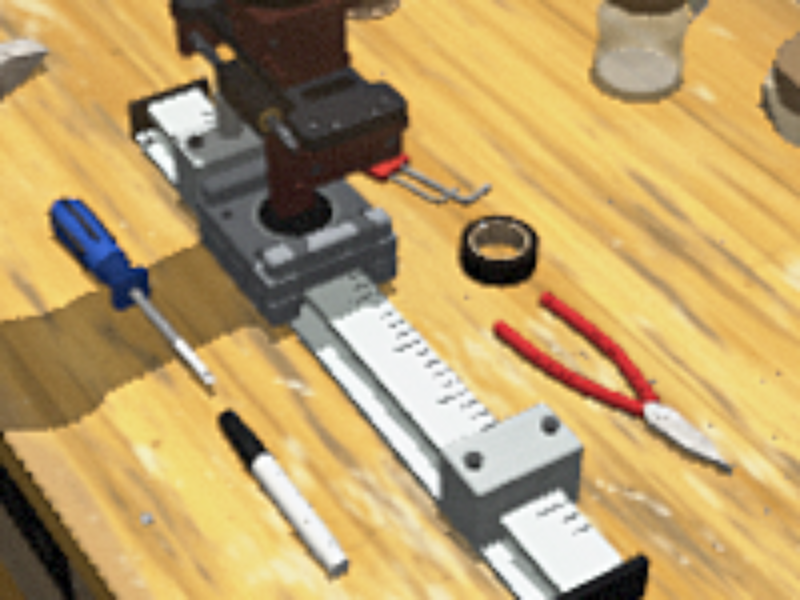

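The slider has followed the finger and the finger is still centred on the cap at crop (295,212), with a small gap to the pin stop. I continue gently and watch the y force.

Emit:
send_rows([
  [[1,0,0.003,0,0,0,0],[1,0,0.003,0,0,0,0],[1,0,0.002,0,0,0,0],[1,0,0.002,0,0,0,0]],
])

```text
time_s: 6.52
eef_pos: [519.4, 125.1, 54.2]
ee_rot: [0.068, 3.138, 0.003]
force: [-4.2, 0.1, 20.6]
width: 0.7
grasp_force: 10.2
```

Emit:
send_rows([
  [[1,0,0.002,0,0,0,0],[1,0,0.002,0,0,0,0]],
])

```text
time_s: 6.78
eef_pos: [519.5, 129.0, 54.2]
ee_rot: [0.068, 3.138, 0.003]
force: [-2.6, -1.0, 20.2]
width: 0.1
grasp_force: 9.9
```

Emit:
send_rows([
  [[1,0,0.002,0,0,0,0],[1,0,0.001,0,0,0,0]],
])

```text
time_s: 7.02
eef_pos: [519.6, 132.2, 54.3]
ee_rot: [0.068, 3.138, 0.003]
force: [-3.8, -0.4, 19.1]
width: 1.0
grasp_force: 9.7
```

Emit:
send_rows([
  [[1,0,0.001,0,0,0,0],[1,0,0.001,0,0,0,0]],
])

```text
time_s: 7.28
eef_pos: [519.6, 132.6, 54.2]
ee_rot: [0.069, 3.138, 0.001]
force: [-3.5, -6.1, 21.2]
width: 0.4
grasp_force: 10.5
```

Emit:
send_rows([
  [[1,0,0.001,0,0,0,0],[1,0,0,0,0,0,0],[1,0,0,0,0,0,0]],
])

```text
time_s: 7.65
eef_pos: [519.6, 132.6, 54.2]
ee_rot: [0.071, 3.138, -0.001]
force: [-3.5, -6.0, 21.0]
width: 0.4
grasp_force: 10.6
```

```bash
python3 - <<'E'
from h import *
o=status.get_obs(); print(o["eef_pos"],o["force"])
im=cams.get_image("scene"); cv2.imwrite("pics/s3.png",cv2.resize(im[120:230,220:370,::-1],(800,587),interpolation=cv2.INTER_CUBIC))
E
```

```text
[519.61757762 132.59801781  54.20258258] [-3.5341368  -6.01828354 21.00149209]
```

View pics/s3.png

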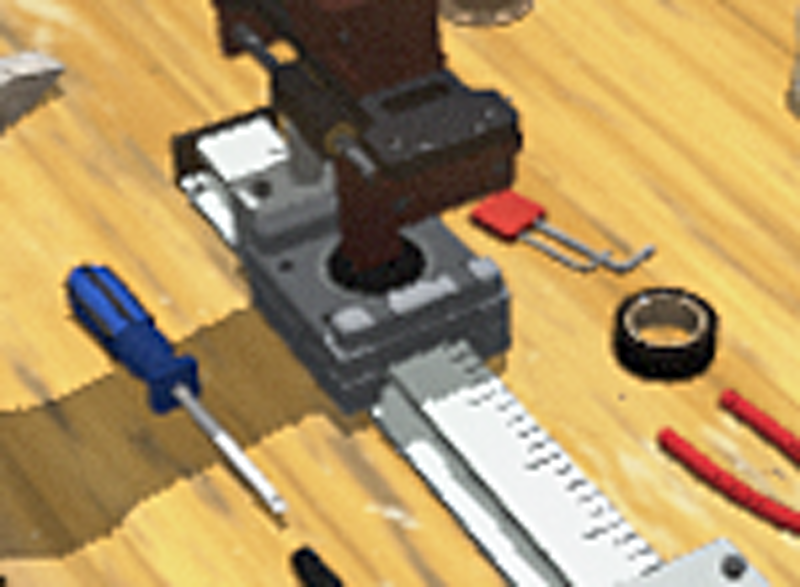

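The slider is against the pin stop at about crop (250,230): no gap shows, the finger has stalled and there is 6 N of reaction. I lift straight up.

Emit:
send_rows([
  [[1,0,0,0.004,0,0,0],[1,0,0,0.006,0,0,0],[1,0,0,0.015,0,0,0],[1,0,0,0.03,0,0,0],[1,0,0,0.05,0,0,0],[1,-0.03,-0.03,0.04,0,0,0],[1,-0.03,-0.05,0,0,0,0],[1,0,-0.06,0,0,0,0],[1,0,-0.06,0,0,0,0],[1,0,-0.06,0,0,0,0],[1,0,-0.03,0,0,0,0],[1,0,0,0,0,0,0]],
])

```text
time_s: 9.2
eef_pos: [457.5, -157.6, 197.4]
ee_rot: [0.074, 3.14, -0.001]
force: [0.1, 0.5, 0.1]
width: 0.4
grasp_force: 0.0
```

```bash
python3 - <<'E'
from h import *
o=status.get_obs(); print(o["time_s"],o["eef_pos"],o["force"])
im=cams.get_image("top"); cv2.imwrite("pics/t4.png",cv2.resize(im[120:300,180:420,::-1],(800,600),interpolation=cv2.INTER_CUBIC))
E
```

```text
9.2 [ 457.54060618 -157.5874502   197.3569476 ] [0.06667644 0.51803177 0.13399123]
```

View pics/t4.png

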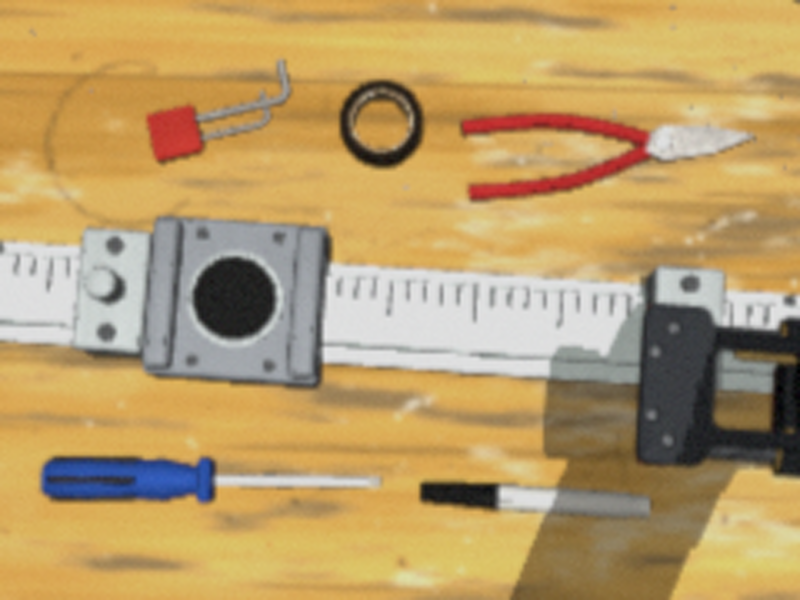

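The slider, cap at (235,297), sits flush against the pin stop at (150,295). The tools have not moved and the arm is clear of everything.

```bash
python3 -c "
from workcell import arm; print(arm.hand_in())"
```

```text
the job is handed in; nothing more can be done
None
```

The slider rests against the pin stop and I let the brake cap go to lock it there; the tools are where they were, the arm is clear, and the job was handed in at about 9.3 s.

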